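# Bring up the paint mixing station from its desk console

## Task

Bring the paint mixing station up in the safe order from its desk console, with light fingertip presses on the dash-marked upper ends of the rocker switches: first the wide main switch at the left, next the extraction switch beside it, and then the mixer switch beside that, so that all three end switched on. Leave the heater switch at the right-hand end off, do not turn the speed knob or push the red stop button, and leave the tin, beaker, jar and palette knife where they are.

Things in the scene. Friction and masses are not known exactly. Their poses are not given: they have to be found in the camera images.
- console: Grey steel desk console, fixed, 300 mm wide (y), 174 deep (x). Origin: centre of its underside, on the bench; x points away from the operator to the high back edge, y to his left, z up. Its panel rises 15 degrees to the back: 45 mm high in front, 68 mid, 92 at the back. Row of four black rockers, left to right: main, extraction, mixer, heater; behind them a display, speed knob, red stop button.
- main_on_end (a point): Press point on the dash-marked upper (back) half of the MAIN rocker, 14 mm up from its pivot; moves with it. Rocker 44 mm wide, 45 long up the slope, two flat halves in a shallow V. Off: lower half parallel to the panel, 3.5 mm proud; upper half sticks up 18 degrees, this point 8 mm off the panel. On: upper half parallel, 3.5 mm proud. Pressed square to the panel it travels 4.5 mm.
- extraction_on_end (a point): The same point on the EXTRACTION rocker (24 mm wide, 45 long, otherwise like main; 62 mm to the right of main, centre to centre). A frame of 2 mm height surrounds each rocker; a small lamp lens (6 mm high, look only) sits behind it, a small pictogram in front of it.
- mixer_on_end (a point): The same point on the MIXER rocker (like the extraction rocker, 58 mm to the right of it).
- heater_on_end (a point): The same point on the HEATER rocker (like the mixer rocker, 58 mm to the right of it), which stays off.
- main_rocker (a joint): Main rocker: 0 off, 0.32 rad on; grows as the upper end goes down. It starts off. It moves stiffly, with 3 to 4 N at the press point all the way, has no spring and stays where it is left: press it home to its stop. All four rockers behave alike.
- extraction_rocker (a joint): Extraction rocker: 0 off, 0.32 rad on; it starts off.
- mixer_rocker (a joint): Mixer rocker: 0 off, 0.32 rad on; it starts off.
- heater_rocker (a joint): Heater rocker: 0 off, 0.32 rad on; it starts off and stays off.
- knob_pointer (a point): White pointer tip of the speed knob (black, 34 mm across, 21 mm high), 13 mm from the knob's axis, on its top. The knob stands 48 mm behind and 26 mm to the right of the console's middle and turns easily.
- stop_button (a joint): Red mushroom stop button, 40 mm across, 48 mm behind and 98 mm to the right of the console's middle: 0 out, 0.005 m pushed in. It stays out.
- tin: Closed steel paint tin, 75 mm across, 86 mm high, loose on the bench beside or behind the console; origin at the centre of its underside.
- beaker: Open stainless beaker, 72 mm across, 100 mm high, loose on the bench; origin at the centre of its underside.
- jar: Glass jar with white cap, 64 mm across, 85 mm high, loose on the bench; origin at the centre of its underside.
- palette_knife: Broad palette knife (flat steel blade 90 x 65 mm, wooden handle 20 mm thick), 240 mm long, lying loose on the bench behind the console; origin half-way along it, on its underside.

How it is judged (in metres and radians):
On the way, in this order (a step that is already met when the one before it is completed fails the run):
1. the main rocker is switched on (value of joint main_rocker above 0.26 rad), for 0.1 s.
2. then the extraction rocker is switched on, main still on (value of joint each of extraction_rocker, main_rocker above 0.26 rad), for 0.1 s.
3. then the mixer rocker is switched on, main and extraction still on (all of step 2 and value of joint mixer_rocker above 0.26 rad), for 0.1 s.
At the end, for the whole second after the job is handed in: Main, extraction and mixer rockers are on (each beyond 0.26 of 0.32 rad), the heater rocker is off (under 0.06 rad), the stop button is out, the speed knob's pointer is within 5 mm and the tin, beaker, jar and palette knife are within 20 mm of where they started (all of step 3 and value of joint heater_rocker below 0.06 rad and value of joint stop_button below 0.0015 m and distance of knob_pointer from where it was at the start of the episode below 0.005 m and distance of each of tin, beaker, jar, palette_knife from where it was at the start of the episode below 0.02 m); the robot touches nothing.
It fails at once if the extraction or mixer switched on out of order (extraction before main, mixer before extraction) ((value of joint extraction_rocker above 0.2 rad and value of joint main_rocker below 0.12 rad) or (value of joint mixer_rocker above 0.2 rad and value of joint extraction_rocker below 0.12 rad)).
It fails at once if the heater switched on (value of joint heater_rocker above 0.16 rad).
It fails at once if the stop button pushed (over 2.5 mm) or the speed knob turned (pointer more than 5 mm away) (value of joint stop_button above 0.0025 m or distance of knob_pointer from where it was at the start of the episode above 0.005 m).
It fails at once if the console hit or pressed much harder than a light press (over 35 N) (contact force between anything else and console above 35 N).
It fails at once if the tin, beaker, jar or palette knife lifted, carried or pushed away (over 20 mm) (distance of any of tin, beaker, jar, palette_knife from where it was at the start of the episode above 0.02 m).
It also fails if it takes over 42 s, if anything falls off the work surface, if the arm or the gripper's body presses on something with over 40 N, if the wrist force passes 120 N, or if a joint passes its speed limit or range.

## Robot

A 6-joint arm with a two-finger parallel gripper is mounted at the origin on the work surface. World frame = base frame: x ahead of the robot, y to its left, z up, the work surface at z = 0. Lengths are in mm, angles in rad, forces in N, time in s.
With the tool pointing down it reaches from about 350 to 975 mm from the base axis. Payload 7.1 kg.
Tool frame: the origin (TCP) lies on the mounting face of the last link; the fingertips stand 182 mm ahead of it and the grasp point (between the pads) lies 163 mm ahead of it (ctrl.tip_reach is the distance from the TCP to the fingertips, in mm); z points along the fingers, y is the direction in which the jaws open and shut (so a half turn about z gives the same grasp; the last joint's range is limited). The gripper opens to 88 mm and grips with 3 to 60 N. Pads are 20 mm wide; open, the fingers measure 115 mm over their backs; the gripper's body (75 mm by 178 mm) begins 61 mm behind the grasp point.
Start: joints at [1.258, 0.423, 1.63, -0, 1.089, -0.019], TCP at [180.963, 598.213, 404.675] pointing down, gripper open.
Joint ranges: [-3, 3], [-0.9, 2.11], [0.09, 2.58], [-1.31, 4.45], [0.11, 2.69], [-2.54, 2.54]. Speed limits (rad/s): [2.39, 2.39, 3.01, 3.14, 3.14, 3.14].

## Interface

Orientations are given as a rotation vector (axis times angle).
In Python, from workcell import ctrl gives the robot as it stands.
- The arm moves only by the tool jog_arm, never from a script. Its argument "steps" is a list that holds one entry, the list of rows, each a list of 7 numbers: the shift along the tool's x, y, z in m, then the turn, a rotation vector about the tool's x, y, z in degrees, then the gripper's target within -1 to 1 (shut at 1, half-way at 0, fully open at -1). A call has 1 to 20 rows; each row shifts and turns the commanded pose from where the row before left it, along the tool's axes as they then stand; what a row does not reach is not made up. A row lasts 1/12 s, in which the tool goes at most 41.7 mm and 7.16 degrees, less where a joint would pass 70% of its speed; a pose out of reach is approached as far as the arm can. A call is refused whole if a number of a shift passes 0.0417 or a number of a turn 7.16, either way. A call with a gripper value outside its range is refused whole. The fingers move at their own pace and stop on an object; the grip force is fixed at half the most. Time passes only in rows, so rows that do not move let the fingers close. It gives the time, the measured TCP pose, the force and the opening at its end, in the units of the state.
- ctrl.get_obs(): the state, without advancing time (a new reading comes with each control period).
- ctrl.get_image(name): name is "scene" or "top" or "wrist"; returns the picture (400x640x3 uint8, red, green, blue); there is no depth.
- ctrl.camera_info(name): a dict with "fx", "fy", "cx", "cy" (pixels), "origin" and "attitude" of the camera in the world; the wrist camera has in their place "T_tool_cam" (4x4, takes a point from camera to tool coordinates, whose origin is the TCP and whose axes are the flange's). Camera axes: x right, y down, z forward; pixel columns grow to the right and rows downward; lengths in mm; the calibration is good to about 2 mm. A picture is of the moment at which its call begins: read the wrist's pose just before it. camera_info takes no time and is no camera call.
- ctrl.close_job(): hands the job in, once; it reports no verdict.
Trained networks look in the newest picture that a camera, given by its name, has taken for a name from the list of things; names that differ only in an ending like _2 or _b are one class to them, and where a whole thing is asked for, a point or a joint stands for the part that bears it (a point fixed in the world has none). Each returns a list of dicts, best first, with "p" (0 to 1); they miss things now and then, are a little off and sometimes report something else, mostly with a low value. They report only what shows in the picture. A call takes as long as a camera call.
- ctrl.look_for(thing, camera): "bbox" ([left, top, right, bottom] in pixels, round what is visible of it).
- ctrl.trace(thing, camera): "pixels" (400x640 bool, what is visible of it) and "bbox" ([left, top, right, bottom] in pixels, round what is visible of it).
- ctrl.landmark_of(thing, camera): "uv" ([column, row] in pixels: a listed point, or the origin of a listed thing).
The state is a dict: "t": time; "qpos": joint angles; "qvel": joint speeds; "joint_torque": joint torques, N m; "ee_pos": TCP position; "orientation": TCP orientation; "ft_force": force on the tool from outside, world axes, zero at the start; "moment": the same for the moment, N m; "width": finger opening in mm.
Only numpy, scipy, OpenCV 4.12 (cv2) and the standard library are available. Lean on these libraries where they do the work, as an engineer would, in place of code of your own. Each camera call takes 0.05 s, during which the arm holds its last target.

## Working session

There is one attempt and no reset: what is moved stays moved. The work goes in short steps, Python scripts to look and compute and a tool call to move; the robot and the scene stay as the last step left them, time stands still between calls to the robot, and variables do not carry over. Pictures are saved under pics/ and viewed, and the job is handed in when it is done.

Besides the shell and the picture viewer there is one more tool, called after "Request:" by a JSON object that holds its "name" and its "arguments", one argument or row to a line. jog_arm: Moves the arm, as the interface text tells. Its arguments: {"type":"object","properties":{"steps":{"type":"array"}},"required":["steps"]}

```bash
mkdir -p pics; ls; python3 - <<'E'
from workcell import ctrl
import cv2
o=ctrl.get_obs();print(o)
for n in ("scene","top","wrist"):
    im=ctrl.get_image(n);cv2.imwrite(f"pics/{n}0.png",im[:,:,::-1]);print(n,ctrl.camera_info(n))
    for t in ("main_on_end","extraction_on_end","mixer_on_end","heater_on_end","console","knob_pointer","stop_button"):
        r=ctrl.landmark_of(t,n);print(t,[(x['uv'],x['p']) for x in r[:2]])
E
```

```text
pics
{'t': 0.0, 'qpos': array([ 1.25799154e+00,  4.23841253e-01,  1.63070958e+00, -1.10337336e-05,
        1.08858385e+00, -1.89666417e-02]), 'qvel': array([-5.83610946e-04,  1.06206617e-05, -1.91931750e-04,  1.46189187e-03,
        6.80376648e-04,  1.17001290e-04]), 'joint_torque': array([ 5.85802809e-04, -5.44633126e+01, -2.73663855e+01,  6.43829280e-02,
        2.27703725e-02, -1.01475475e-04]), 'ee_pos': array([180.88612591, 597.95312252, 403.89353069]), 'orientation': array([-4.59857236e-01, -3.10750555e+00,  2.39129993e-03]), 'ft_force': array([ 0.27433395, -0.79646173,  0.49189357]), 'moment': array([ 0.02022074, -0.0017494 ,  0.00288973]), 'width': 87.90014475910894}
scene {'fx': 514.28534335051, 'fy': 514.28534335051, 'cx': 313.4756202128124, 'cy': 199.96203217444386, 'origin': array([1101.38182481,  729.4669413 ,  919.53329072]), 'attitude': array([-0.78793341, -2.62171731,  1.07812063])}
main_on_end [([346.3, 177.9], 0.59)]
extraction_on_end [([326.7, 163.1], 0.52)]
mixer_on_end [([307.5, 157.0], 0.63)]
heater_on_end [([290.9, 145.4], 0.41), ([245.1, 213.1], 0.34)]
console [([309.6, 186.4], 0.56)]
knob_pointer [([292.0, 159.1], 0.42)]Traceback (most recent call last):
  File "<stdin>", line 7, in <module>
ValueError: it knows: beaker, console, extraction_on_end, heater_on_end, jar, knob_pointer, main_on_end, mixer_on_end, palette_knife, tin
```

```bash
python3 - <<'E'
from workcell import ctrl
import cv2
for n in ("top","wrist"):
    im=ctrl.get_image(n);cv2.imwrite(f"pics/{n}0.png",im[:,:,::-1]);print(n,ctrl.camera_info(n))
    for t in ("main_on_end","extraction_on_end","mixer_on_end","heater_on_end","console","knob_pointer","tin","beaker","jar","palette_knife"):
        r=ctrl.landmark_of(t,n);print(t,[(x['uv'],x['p']) for x in r[:2]])
E
```

```text
top {'fx': 467.569885280705, 'fy': 467.569885280705, 'cx': 323.51313142185967, 'cy': 202.08234077013054, 'origin': array([ 442.28631159,   50.81967408, 1277.179179  ]), 'attitude': array([-2.13877814,  2.11083718, -0.20522042])}
main_on_end [([345.6, 247.7], 0.66)]
extraction_on_end [([365.3, 241.1], 0.53)]
mixer_on_end [([384.6, 233.5], 0.52)]
heater_on_end [([446.3, 193.7], 0.71), ([407.3, 230.4], 0.56)]
console [([368.9, 234.3], 0.88)]
knob_pointer [([375.5, 209.1], 0.41)]
tin [([299.1, 265.4], 0.98)]
beaker [([448.2, 194.7], 0.73)]
jar [([367.2, 168.8], 0.81), ([297.1, 266.2], 0.38)]
palette_knife [([286.0, 199.3], 0.81)]
wrist {'fx': 330.235573834981, 'fy': 330.235573834981, 'cx': 322.37074940637467, 'cy': 199.5664569637931, 'T_tool_cam': array([[-2.09756971e-04, -9.70297014e-01, -2.41916639e-01,
         6.50002015e+01],
       [ 9.99999974e-01, -1.82754180e-04, -1.34059114e-04,
         2.56429158e-01],
       [ 8.58658809e-05, -2.41916660e-01,  9.70297028e-01,
         1.93611931e+01],
       [ 0.00000000e+00,  0.00000000e+00,  0.00000000e+00,
         1.00000000e+00]])}
main_on_end []
extraction_on_end []
mixer_on_end []
heater_on_end []
console []
knob_pointer []
tin []
beaker []
jar []
palette_knife []
```

View pics/scene0.png

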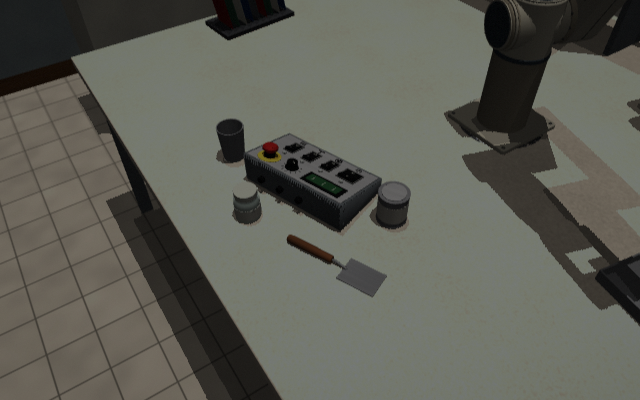

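View pics/top0.png

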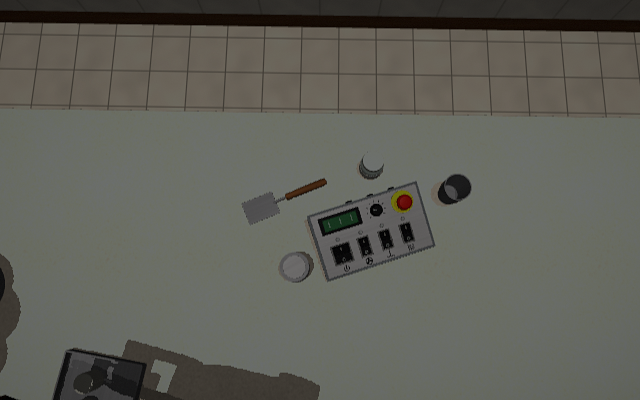

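View pics/wrist0.png

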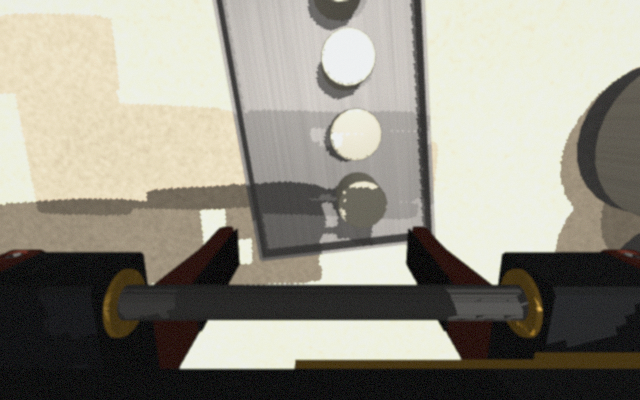

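The scene and top pictures show the console (top, about 370,230), rotated roughly 15°. The main rocker is at (342,253) and the heater at (407,232). The tin is to its left (296,266), the jar behind it (371,166) and the beaker to its right (455,188). I'll fit the console pose next.

```bash
cat > h.py <<'E'
import numpy as np
from scipy.spatial.transform import Rotation as R
from scipy.optimize import least_squares
from workcell import ctrl
T15=np.tan(np.radians(15)); n=np.array([-np.sin(np.radians(15)),0,np.cos(np.radians(15))]); u=np.array([np.cos(np.radians(15)),0,np.sin(np.radians(15))])
def pan(x,y,h): return np.array([x,y,68.3+x*T15])+h*n
def W(p,q):  # q=x,y,yaw
    c,s=np.cos(q[2]),np.sin(q[2]);return np.array([q[0]+c*p[0]-s*p[1],q[1]+s*p[0]+c*p[1],p[2]])
def cam(n_,obs=None):
    i=ctrl.camera_info(n_)
    if 'origin' in i: return i,R.from_rotvec(i['attitude']).as_matrix(),i['origin']
    T=np.array(i['T_tool_cam']);Rt=R.from_rotvec(obs['orientation']).as_matrix()
    return i,Rt@T[:3,:3],obs['ee_pos']+Rt@T[:3,3]
def proj(P,c):
    i,Rm,o=c;v=Rm.T@(P-o);return np.array([i['fx']*v[0]/v[2]+i['cx'],i['fy']*v[1]/v[2]+i['cy']])
# local points with row x (rx) of press points and main y (my)
def local(name,rx,my):
    d={'main_on_end':0,'extraction_on_end':62,'mixer_on_end':120,'heater_on_end':178}
    if name in d: return pan(rx,my-d[name],8)
    if name=='console': return np.zeros(3)
    if name=='stop': return pan(48,-98,26)
    if name=='knob': return pan(48,-26,21)
E
python3 - <<'E'
from h import *
S,Tp=cam('scene'),cam('top')
ob=[('main_on_end',S,(346.3,177.9)),('extraction_on_end',S,(326.7,163.1)),('mixer_on_end',S,(307.5,157)),('heater_on_end',S,(290.9,145.4)),('console',S,(309.6,186.4)),
('main_on_end',Tp,(345.6,247.7)),('extraction_on_end',Tp,(365.3,241.1)),('mixer_on_end',Tp,(384.6,233.5)),('heater_on_end',Tp,(407.3,230.4)),('console',Tp,(368.9,234.3)),
('stop',Tp,(404,202)),('knob',Tp,(376.5,210))]
f=lambda p:np.concatenate([proj(W(local(a,p[3],p[4]),p[:3]),c)-b for a,c,b in ob])
r=least_squares(f,[350,-60,0.2,-20,90],loss='soft_l1');print(r.x,r.fun.round(1))
p=r.x
for a in ('main_on_end','extraction_on_end','mixer_on_end','heater_on_end','stop','knob'):print(a,W(local(a,p[3],p[4]),p[:3]).round(1))
E
```

```text
[599.85313912 -77.75011768 -87.66963356 -22.02136134  86.99294752] [-0.8 -2.1 -1.1  2.   0.3 -1.6 -0.2  0.8  2.6 -0.1 -4.   0.5 -0.7  0.4
  1.3  1.8 -0.1 -1.2 -0.6 -1.1  0.4  0.1  0.6 -0.3]
main_on_end [551.5  -1.5  70.1]
extraction_on_end [569.5 -60.8  70.1]
mixer_on_end [ 586.4 -116.3   70.1]
heater_on_end [ 603.3 -171.8   70.1]
stop [ 667.8 -159.5  106.3]
knob [648.1 -90.3 101.4]
```

```bash
cat >> h.py <<'E'
def goalR(yaw):
    Rz=R.from_euler('z',yaw).as_matrix();x=Rz@(-u);z=Rz@(-n);return np.column_stack([x,np.cross(z,x),z])
def delta(P,Rg,obs):
    Rc=R.from_rotvec(obs['orientation']).as_matrix()
    return Rc.T@(P-obs['ee_pos']), np.degrees(R.from_matrix(Rc.T@Rg).as_rotvec())
E
python3 - <<'E'
from h import *
q=(599.85,-77.75,0.295);o=ctrl.get_obs()
Rz=R.from_euler('z',q[2]).as_matrix()
P=W(pan(-22,20,0),q)+292*(Rz@n)
print(P,o['t'],delta(P,goalR(q[2]),o))
E
```

```text
[500.67507975 -86.98294489 344.45545904] 1.45 (array([-504.41866496, -563.2655023 ,   60.1896981 ]), array([ -4.41440859, -14.56289255, -33.53928723]))
```

Request:
{"name": "jog_arm", "arguments": {
  "steps": [
    [[-0.0252,-0.0282,0.003,0,0,0,1],[-0.0252,-0.0282,0.003,0,0,0,1],[-0.0252,-0.0282,0.003,0,0,0,1],[-0.0252,-0.0282,0.003,0,0,0,1],[-0.0252,-0.0282,0.003,0,0,0,1],[-0.0252,-0.0282,0.003,0,0,0,1],[-0.0252,-0.0282,0.003,0,0,0,1],[-0.0252,-0.0282,0.003,0,0,0,1],[-0.0252,-0.0282,0.003,0,0,0,1],[-0.0252,-0.0282,0.003,0,0,0,1],[-0.0252,-0.0282,0.003,0,0,0,1],[-0.0252,-0.0282,0.003,0,0,0,1],[-0.0252,-0.0282,0.003,0,0,0,1],[-0.0252,-0.0282,0.003,0,0,0,1],[-0.0252,-0.0282,0.003,0,0,0,1],[-0.0252,-0.0282,0.003,0,0,0,1],[-0.0252,-0.0282,0.003,0,0,0,1],[-0.0252,-0.0282,0.003,0,0,0,1],[-0.0252,-0.0282,0.003,0,0,0,1],[-0.0252,-0.0282,0.003,0,0,0,1]]
  ]
}}

```text
t: 3.12
ee_pos: [500.6, -89.6, 344.7]
orientation: [0.46, 3.107, 0.0]
ft_force: [1.1, 0.7, -0.2]
width: 0.9
```

Request:
{"name": "jog_arm", "arguments": {
  "steps": [
    [[0,0,0,-0.74,-2.43,-5.59,1],[0,0,0,-0.74,-2.43,-5.59,1],[0,0,0,-0.74,-2.43,-5.59,1],[0,0,0,-0.74,-2.43,-5.59,1],[0,0,0,-0.74,-2.43,-5.59,1],[0,0,0,-0.74,-2.43,-5.59,1],[0,0,0,0,0,0,1],[0,0,0,0,0,0,1]]
  ]
}}

```text
t: 3.78
ee_pos: [499.9, -87.7, 344.8]
orientation: [-0.418, 2.852, 0.056]
ft_force: [-0.5, 0.8, 0.3]
width: 0.4
```

```bash
python3 - <<'E'
from h import *
import cv2
o=ctrl.get_obs();im=ctrl.get_image('wrist');cv2.imwrite('pics/w1.png',im[:,:,::-1])
print(o['t'],o['ee_pos'],o['orientation'],o['ft_force'],o['width'])
q=(599.85,-77.75,0.295);C=cam('wrist',o)
print('R err',delta(o['ee_pos'],goalR(q[2]),o)[1])
for a in ('main_on_end','extraction_on_end','mixer_on_end','heater_on_end','knob_pointer','console'):
    r=ctrl.landmark_of(a,'wrist');l=local(a,-22,87)
    print(a,[(x['uv'],x['p']) for x in r[:2]], None if l is None else proj(W(l,q),C).round(1))
E
```

```text
3.7833 [499.92531724 -87.72425964 344.78082511] [-0.41814364  2.85234411  0.0563474 ] [-0.4922512   0.82866586  0.32739329] 0.4066554805248535
R err [-0.00064567 -0.03795146 -0.22226862]
main_on_end [([410.1, 200.6], 0.8)] [404.3 199. ]
extraction_on_end [([331.4, 199.3], 0.76), ([301.2, 185.7], 0.58)] [329.3 199.3]
mixer_on_end [([263.3, 202.3], 0.88)] [259.1 199.6]
heater_on_end [([190.9, 205.6], 0.89)] [189.  199.8]
knob_pointer [] None
console [([304.0, 185.2], 0.85)] [304.  187.1]
```

View pics/w1.png

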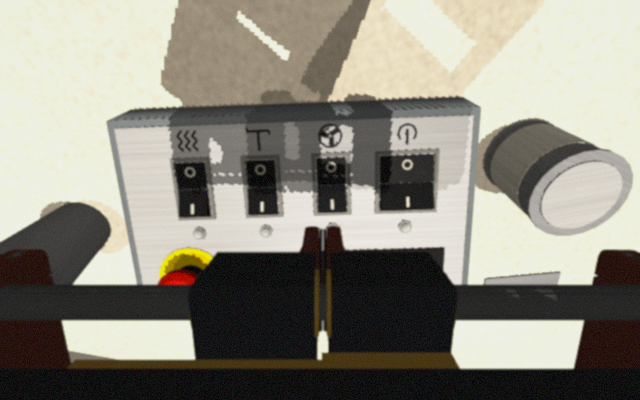

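The wrist view shows all four rockers with their dashes at about (407,202), (332,203), (262,207) and (192,210). The row slopes about 2°, so the yaw estimate is slightly off. I'll zoom in and refit.

```bash
python3 - <<'E'
import cv2
im=cv2.imread('pics/w1.png')[95:245,160:460];cv2.imwrite('pics/w1c.png',cv2.resize(im,(800,400),interpolation=cv2.INTER_CUBIC))
E
```

```text
(no output)
```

View pics/w1c.png

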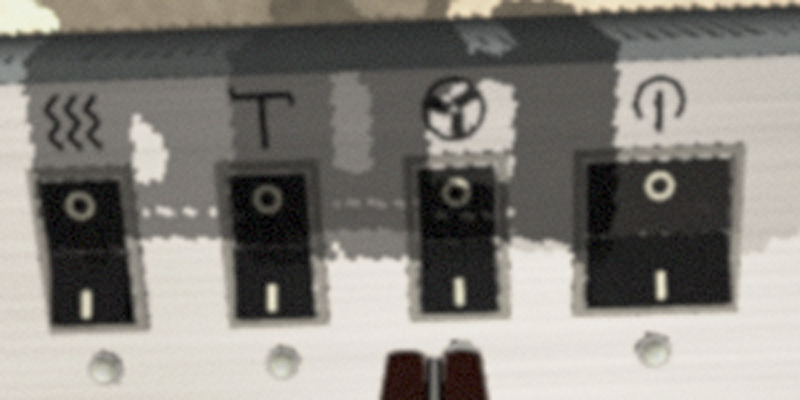

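```bash
cat > fit.py <<'E'
from h import *
S,Tp=cam('scene'),cam('top')
ob0=[('main_on_end',S,(346.3,177.9)),('extraction_on_end',S,(326.7,163.1)),('mixer_on_end',S,(307.5,157)),('console',S,(309.6,186.4)),
('main_on_end',Tp,(345.6,247.7)),('extraction_on_end',Tp,(365.3,241.1)),('mixer_on_end',Tp,(384.6,233.5)),('heater_on_end',Tp,(407.3,230.4)),('console',Tp,(368.9,234.3)),
('stop',Tp,(404,202)),('knob',Tp,(376.5,210))]
ee=np.array([499.925,-87.724,344.781]);C=cam('wrist',dict(ee_pos=ee,orientation=np.array([-.41814364,2.85234411,.0563474])))
hin=[(407.5,183.1),(331.7,183.9),(261.6,186.9),(191.5,188.7)]
dash=[(407.9,201.9),(332.1,204.1),(262,206.4),(192.2,208.6)]
off=[0,62,120,178]
def f(p):
    r=[(proj(W(local(a,p[3],p[4]),p[:3]),c)-b)/1.5 for a,c,b in ob0]
    for k in range(4):
        r.append((proj(W(pan(p[3]-13.5,p[4]-off[k],3.5),p[:3]),C)-hin[k])/.7)
        d=p[5]
        r.append((proj(W(pan(p[3]+(d-14)*.966,p[4]-off[k],3.5+.309*d),p[:3]),C)-dash[k])/.7)
    return np.concatenate(r)
r=least_squares(f,[600,-78,0.27,-22,87,14],loss='soft_l1')
p=r.x
if __name__=='__main__':
    print(p,r.fun.round(1)); np.save('fit.npy',p)
    for k in range(4): print(k,W(pan(p[3],p[4]-off[k],7.8),p[:3]).round(1))
E
python3 fit.py
```

```text
[ 5.97100925e+02 -7.94719798e+01  3.23930045e-01 -1.61269445e+01
  9.06527164e+01  1.56482659e+01] [-0.  -1.4 -0.6  1.5  0.  -0.6  2.1 -0.6 -3.2  0.4 -1.2 -0.1  0.1  0.4
 -1.  -2.   0.  -0.   0.2  0.2  0.5  0.4 -1.3 -1.1 -0.7  0.3 -0.3  0.9
 -0.   0.3  0.2 -0.4  0.1 -0.1  1.3  0.   0.4 -0.4]
0 [551.    0.7  71.5]
1 [570.8 -58.1  71.5]
2 [ 589.2 -113.1   71.5]
3 [ 607.7 -168.1   71.5]
```

```bash
cat > d.py <<'E'
from fit import *
import sys
p=np.load('fit.npy')
k=int(sys.argv[1]);h=float(sys.argv[2]);U=float(sys.argv[3]) if len(sys.argv)>3 else 13
o=ctrl.get_obs();Rg=goalR(p[2])
P=W(pan(p[3]+(U-14)*.966,p[4]-off[k],h),p[:3])-Rg[:,2]*ctrl.tip_reach
Rc=R.from_rotvec(o['orientation']).as_matrix()
a,b=delta(P,Rg,o);print(o['t'],'tool shift mm',a.round(1),'turn',b.round(2),'in goal axes',(Rg.T@(P-o['ee_pos'])).round(1))
print('force tool',(Rc.T@o['ft_force']).round(2),ctrl.tip_reach)
E
python3 d.py 0 25; cat fit.py | tail -3
```

```text
4.1333 tool shift mm [-0.1 68.  83.9] turn [-0.41  0.01 -1.64] in goal axes [-2.  67.4 84.4]
force tool [-0.02 -0.02 -0.28] 182.0
if __name__=='__main__':
    print(p,r.fun.round(1)); np.save('fit.npy',p)
    for k in range(4): print(k,W(pan(p[3],p[4]-off[k],7.8),p[:3]).round(1))
```

Request:
{"name": "jog_arm", "arguments": {
  "steps": [
    [[0,0,0,-0.41,0,-1.64,1],[-0.0003,0.0112,0.014,0,0,0,1],[-0.0003,0.0112,0.014,0,0,0,1],[-0.0003,0.0112,0.014,0,0,0,1],[-0.0003,0.0112,0.014,0,0,0,1],[-0.0003,0.0112,0.014,0,0,0,1],[-0.0003,0.0112,0.014,0,0,0,1],[0,0,0,0,0,0,1],[0,0,0,0,0,0,1]]
  ]
}}

```text
t: 4.88
ee_pos: [500.8, -16.1, 263.6]
orientation: [-0.467, 2.846, 0.062]
ft_force: [-0.2, -1.0, -0.1]
width: 0.3
```

```bash
python3 d.py 0 25; python3 - <<'E'
from h import *
import cv2
im=ctrl.get_image('wrist');cv2.imwrite('pics/w2.png',im[:,:,::-1])
im=ctrl.get_image('scene')[100:260,220:440];cv2.imwrite('pics/s2.png',cv2.resize(im[:,:,::-1],None,fx=3.5,fy=3.5,interpolation=cv2.INTER_CUBIC))
E
```

```text
4.8833 tool shift mm [-0.5 -0.1  0. ] turn [ 0.05 -0.07  0.09] in goal axes [-0.5 -0.1  0. ]
force tool [ 0.55 -0.92 -0.05] 182.0
```

View pics/w2.png

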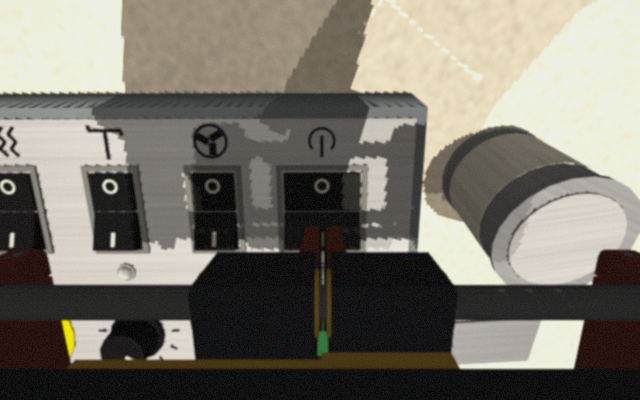

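View pics/s2.png

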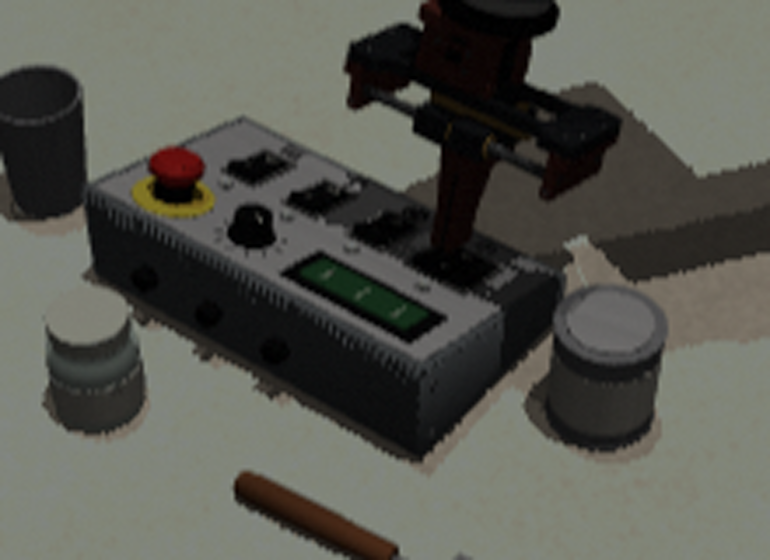

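Both views show the closed fingertips centred over the upper half of the main rocker (wrist 322,235). I'll go down slowly.

Request:
{"name": "jog_arm", "arguments": {
  "steps": [
    [[-0.0005,0,0.004,0,0,0,1],[0,0,0.004,0,0,0,1],[0,0,0.003,0,0,0,1],[0,0,0.001,0,0,0,1],[0,0,0.001,0,0,0,1],[0,0,0,0,0,0,1]]
  ]
}}

```text
t: 5.48
ee_pos: [504.6, -15.3, 251.4]
orientation: [-0.465, 2.845, 0.061]
ft_force: [-0.0, -0.4, -0.0]
width: 0.2
```

```bash
python3 d.py 0 3.5
```

```text
5.4833 tool shift mm [0.1 0.3 8.8] turn [0.   0.01 0.02] in goal axes [0.1 0.3 8.8]
force tool [ 0.17 -0.35 -0.01] 182.0
```

Request:
{"name": "jog_arm", "arguments": {
  "steps": [
    [[0,0,0.001,0,0,0,1],[0,0,0.001,0,0,0,1],[0,0,0.001,0,0,0,1],[0,0,0,0,0,0,1]]
  ]
}}

```text
t: 5.82
ee_pos: [505.5, -14.9, 248.8]
orientation: [-0.466, 2.844, 0.061]
ft_force: [-0.0, 0.4, 1.9]
width: 0.8
```

```bash
python3 d.py 0 3.5
```

```text
5.8167 tool shift mm [0.4 0.3 6. ] turn [-0.01  0.05  0.04] in goal axes [0.4 0.3 6. ]
force tool [-0.62  0.4  -1.82] 182.0
```

Request:
{"name": "jog_arm", "arguments": {
  "steps": [
    [[0,0,0.001,0,0,0,1],[0,0,0.001,0,0,0,1],[0,0,0.001,0,0,0,1],[0,0,0.001,0,0,0,1],[0,0,0,0,0,0,1]]
  ]
}}

```text
t: 6.23
ee_pos: [506.6, -14.6, 244.8]
orientation: [-0.466, 2.844, 0.061]
ft_force: [0.2, 0.7, 2.3]
width: 0.9
```

Request:
{"name": "jog_arm", "arguments": {
  "steps": [
    [[0,0,0.0005,0,0,0,1],[0,0,0.0005,0,0,0,1],[0,0,0,0,0,0,1]]
  ]
}}

```text
t: 6.48
ee_pos: [506.6, -14.6, 243.8]
orientation: [-0.466, 2.844, 0.061]
ft_force: [0.9, -0.6, 2.8]
width: 0.5
```

```bash
python3 d.py 0 3.5
```

```text
6.4833 tool shift mm [0.2 0.3 0.9] turn [-0.01  0.03  0.04] in goal axes [0.2 0.3 0.9]
force tool [-1.34 -0.82 -2.5 ] 182.0
```

Request:
{"name": "jog_arm", "arguments": {
  "steps": [
    [[0,0,0.0005,0,0,0,1],[0,0,0.0005,0,0,0,1],[0,0,0,0,0,0,1]]
  ]
}}

```text
t: 6.73
ee_pos: [506.8, -14.5, 243.1]
orientation: [-0.466, 2.844, 0.061]
ft_force: [-0.9, -0.4, 6.7]
width: 0.2
```

Request:
{"name": "jog_arm", "arguments": {
  "steps": [
    [[0,0,0.0003,0,0,0,1],[0,0,0,0,0,0,1]]
  ]
}}

```text
t: 6.9
ee_pos: [506.8, -14.5, 243.1]
orientation: [-0.466, 2.844, 0.061]
ft_force: [-2.5, -1.3, 9.7]
width: 0.1
```

```bash
python3 d.py 0 3.5
```

```text
6.9 tool shift mm [0.2 0.3 0.1] turn [-0.01  0.05  0.04] in goal axes [0.2 0.3 0.1]
force tool [  0.2   -0.39 -10.05] 182.0
```

The stop was reached at 3.6 mm above the panel with 10 N, as the model predicts. I'll lift, shift to extraction and check.

Request:
{"name": "jog_arm", "arguments": {
  "steps": [
    [[0,0,-0.006,0,0,0,1],[0,0,-0.01,0,0,0,1],[0,0,-0.006,0,0,0,1],[0,-0.02,0,0,0,0,1],[0,-0.021,0,0,0,0,1],[0,-0.021,0,0,0,0,1],[0,0,0,0,0,0,1],[0,0,0,0,0,0,1]]
  ]
}}

```text
t: 7.57
ee_pos: [521.0, -75.6, 264.1]
orientation: [-0.463, 2.845, 0.061]
ft_force: [0.1, -0.3, -0.3]
width: 0.4
```

```bash
python3 d.py 1 14; python3 - <<'E'
from h import *
import cv2
im=ctrl.get_image('wrist');cv2.imwrite('pics/w3.png',im[:,:,::-1])
E
```

```text
7.5667 tool shift mm [-0.1  0.8 11.5] turn [-0.02  0.02 -0.07] in goal axes [-0.1  0.8 11.5]
force tool [ 0.11 -0.29  0.25] 182.0
```

View pics/w3.png

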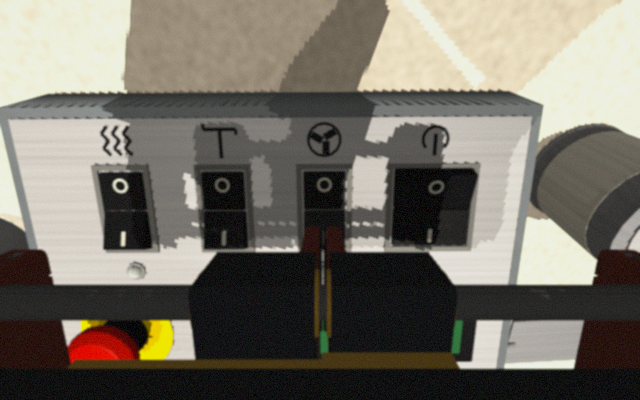

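The main rocker's shape has visibly flipped (435,205) and the tip is centred over extraction (323,240). Pressing that now.

Request:
{"name": "jog_arm", "arguments": {
  "steps": [
    [[0,0.0008,0.005,0,0,0,1],[0,0,0.005,0,0,0,1],[0,0,0.004,0,0,0,1],[0,0,0.001,0,0,0,1],[0,0,0.001,0,0,0,1],[0,0,0.001,0,0,0,1],[0,0,0.001,0,0,0,1],[0,0,0,0,0,0,1]]
  ]
}}

```text
t: 8.28
ee_pos: [525.4, -72.6, 246.4]
orientation: [-0.466, 2.844, 0.061]
ft_force: [0.4, 0.3, 1.8]
width: 0.4
```

```bash
python3 d.py 1 3.5
```

```text
8.2833 tool shift mm [ 0.3 -0.6  3.6] turn [0.   0.03 0.04] in goal axes [ 0.3 -0.6  3.6]
force tool [-0.88  0.16 -1.59] 182.0
```

Request:
{"name": "jog_arm", "arguments": {
  "steps": [
    [[0,0,0.001,0,0,0,1],[0,0,0.001,0,0,0,1],[0,0,0.0007,0,0,0,1],[0,0,0.0005,0,0,0,1],[0,0,0,0,0,0,1]]
  ]
}}

```text
t: 8.7
ee_pos: [526.3, -72.6, 243.4]
orientation: [-0.465, 2.844, 0.061]
ft_force: [0.3, 1.3, 1.4]
width: 0.4
```

Request:
{"name": "jog_arm", "arguments": {
  "steps": [
    [[0,0,0.0004,0,0,0,1],[0,0,0.0003,0,0,0,1],[0,0,0,0,0,0,1]]
  ]
}}

```text
t: 8.95
ee_pos: [526.4, -72.6, 243.1]
orientation: [-0.466, 2.844, 0.061]
ft_force: [-1.6, 0.5, 7.0]
width: 0.3
```

```bash
python3 d.py 1 3.5
```

```text
8.95 tool shift mm [ 0.3 -0.4  0.1] turn [-0.02  0.05  0.04] in goal axes [ 0.3 -0.4  0.1]
force tool [-0.53  0.95 -7.14] 182.0
```

Same stop height, so I'll add a final small push, then lift and move on to the mixer.

Request:
{"name": "jog_arm", "arguments": {
  "steps": [
    [[0,0,0.0003,0,0,0,1],[0,0,0,0,0,0,1]]
  ]
}}

```text
t: 9.12
ee_pos: [526.4, -72.5, 243.0]
orientation: [-0.466, 2.844, 0.061]
ft_force: [-3.7, 0.5, 10.5]
width: 0.6
```

Request:
{"name": "jog_arm", "arguments": {
  "steps": [
    [[0,0,-0.006,0,0,0,1],[0,0,-0.01,0,0,0,1],[0,0,-0.006,0,0,0,1],[0,-0.02,0,0,0,0,1],[0,-0.019,0,0,0,0,1],[0,-0.019,0,0,0,0,1],[0,0,0,0,0,0,1],[0,0,0,0,0,0,1]]
  ]
}}

```text
t: 9.78
ee_pos: [539.4, -129.8, 264.0]
orientation: [-0.463, 2.844, 0.061]
ft_force: [0.6, -0.2, -0.4]
width: 0.7
```

```bash
python3 d.py 2 14; python3 - <<'E'
from h import *
import cv2
im=ctrl.get_image('wrist');cv2.imwrite('pics/w4.png',im[:,:,::-1])
E
```

```text
9.7833 tool shift mm [ 0.  -0.  11.3] turn [-0.03  0.04 -0.05] in goal axes [ 0.  -0.  11.3]
force tool [-0.39 -0.34  0.48] 182.0
```

View pics/w4.png

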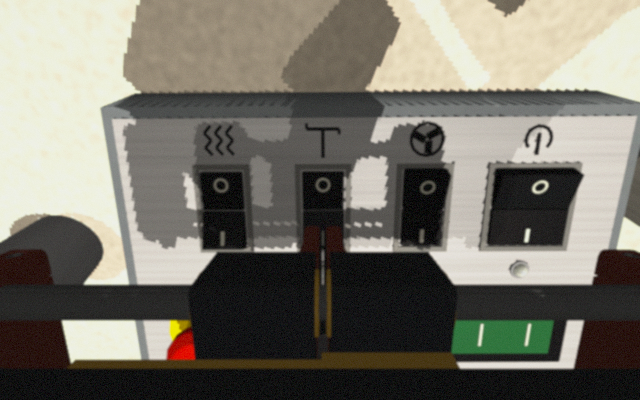

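Main (540,205) and extraction (425,205) are now tipped on, and the tip is centred on the mixer (323,240). The beaker is well clear of the gripper.

Request:
{"name": "jog_arm", "arguments": {
  "steps": [
    [[0,0,0.005,0,0,0,1],[0,0,0.005,0,0,0,1],[0,0,0.004,0,0,0,1],[0,0,0.001,0,0,0,1],[0,0,0.001,0,0,0,1],[0,0,0.001,0,0,0,1],[0,0,0.001,0,0,0,1],[0,0,0,0,0,0,1]]
  ]
}}

```text
t: 10.5
ee_pos: [544.0, -127.6, 246.2]
orientation: [-0.466, 2.844, 0.061]
ft_force: [0.4, 0.8, 1.7]
width: 0.5
```

Request:
{"name": "jog_arm", "arguments": {
  "steps": [
    [[0,0,0.001,0,0,0,1],[0,0,0.001,0,0,0,1],[0,0,0.0007,0,0,0,1],[0,0,0.0005,0,0,0,1],[0,0,0,0,0,0,1]]
  ]
}}

```text
t: 10.92
ee_pos: [544.8, -127.5, 243.2]
orientation: [-0.466, 2.844, 0.061]
ft_force: [0.1, 0.0, 2.3]
width: 0.4
```

Request:
{"name": "jog_arm", "arguments": {
  "steps": [
    [[0,0,0.0004,0,0,0,1],[0,0,0.0003,0,0,0,1],[0,0,0,0,0,0,1]]
  ]
}}

```text
t: 11.17
ee_pos: [544.9, -127.5, 243.0]
orientation: [-0.466, 2.844, 0.061]
ft_force: [-1.3, 1.3, 8.4]
width: 0.6
```

```bash
python3 d.py 2 3.5
```

```text
11.1667 tool shift mm [ 0.3 -0.4  0. ] turn [-0.02  0.04  0.04] in goal axes [ 0.3 -0.4  0. ]
force tool [-1.39  1.64 -8.37] 182.0
```

Request:
{"name": "jog_arm", "arguments": {
  "steps": [
    [[0,0,0.0002,0,0,0,1],[0,0,0,0,0,0,1]]
  ]
}}

```text
t: 11.33
ee_pos: [544.9, -127.5, 243.0]
orientation: [-0.466, 2.844, 0.061]
ft_force: [-3.1, 0.9, 10.0]
width: 0.3
```

Request:
{"name": "jog_arm", "arguments": {
  "steps": [
    [[0,0,-0.006,0,0,0,1],[0,0,-0.01,0,0,0,1],[0,0,-0.02,0,0,0,1],[0,0,-0.03,0,0,0,1],[0,0,-0.03,0,0,0,1],[0,0,-0.02,0,0,0,1],[0,0.02,0,0,0,0,1],[0,0.02,0,0,0,0,1],[0,0,0,0,0,0,1],[0,0,0,0,0,0,1]]
  ]
}}

```text
t: 12.17
ee_pos: [503.3, -98.7, 354.8]
orientation: [-0.468, 2.844, 0.061]
ft_force: [-0.1, -0.4, -0.2]
width: 0.4
```

```bash
python3 - <<'E'
from h import *
import cv2
im=ctrl.get_image('wrist');cv2.imwrite('pics/w5.png',cv2.resize(im[80:300,100:560,::-1],None,fx=1.7,fy=1.7,interpolation=cv2.INTER_CUBIC))
im=ctrl.get_image('top')[130:310,220:500];cv2.imwrite('pics/t5.png',cv2.resize(im[:,:,::-1],None,fx=2.8,fy=2.8,interpolation=cv2.INTER_CUBIC))
o=ctrl.get_obs();print(o['t'],o['ft_force'])
for a in ('tin','beaker','jar','palette_knife'): print(a,[(x['uv'],x['p']) for x in ctrl.landmark_of(a,'top')[:2]])
E
```

```text
12.2667 [ 0.06972575 -0.37675035 -0.50230322]
tin [([299.3, 266.3], 0.76), ([382.5, 233.9], 0.55)]
beaker [([448.8, 190.5], 0.9)]
jar [([369.0, 170.1], 0.65), ([407.0, 232.4], 0.43)]
palette_knife [([283.1, 195.5], 0.88)]
```

View pics/w5.png

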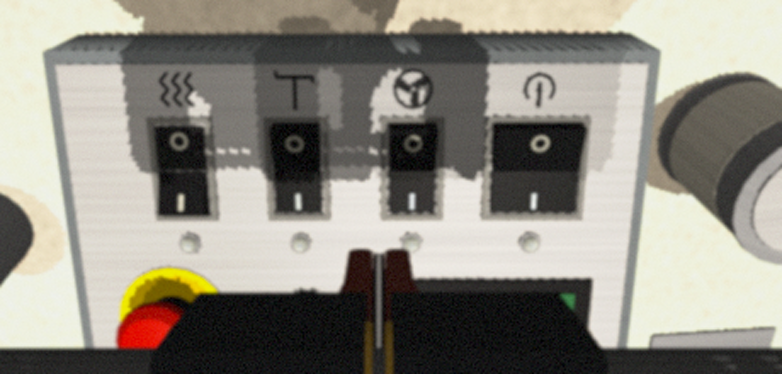

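View pics/t5.png

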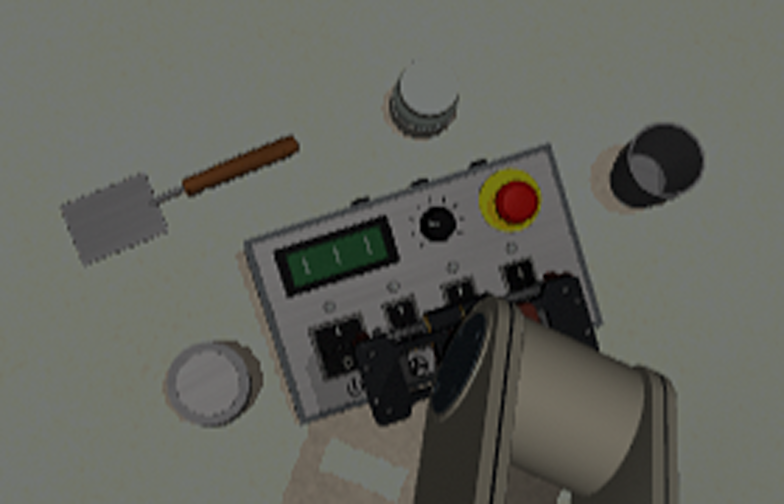

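The wrist picture shows mixer, extraction and main with the same circle-to-dash spacing (57–59 px). The heater, still off, shows 62 px. The other objects haven't moved, so I'm handing in.

```bash
python3 - <<'E'
from workcell import ctrl
print(ctrl.close_job())
E
```

```text
the job is handed in; nothing more can be done
None
```

I pressed the main, extraction and mixer rockers on, in that order, with the closed fingertips held square to the panel. I then lifted clear and handed the job in at about 12.3 s of the allowed 42 s; no verdict was reported.

- **Presses:** each rocker moved at about 2 N. Each then met a hard stop 3.5 to 3.6 mm above the panel, the expected "on" height, with the force peaking at about 11 N against the 35 N limit.
- **Rockers on and off:** in the last wrist picture the three pressed rockers look alike and differ from the heater. The circle-to-dash spacing is 57–59 px on those three and 62 px on the heater, which I did not touch. That is only a small difference, so the stop heights and forces are the stronger evidence that they are on.
- **Knob and stop button:** I did not touch either one. The last top picture shows both, but I did not measure them.
- **Loose objects:** in the top camera the tin and jar are within about 2 px (roughly 6 mm) of the start. The network put the beaker and palette knife 4–5 px off (11–13 mm). I took that as detection noise, since the arm never came near them.
- **Final contact:** the last force reading was about 0.6 N, so the arm was touching nothing.

The first console fit, from the fixed cameras only, was about 1.7° off in yaw. I corrected it with the wrist picture before the first press.

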